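# Stow the shop delivery and scan the drawer in

## Robot

A 6-joint arm with a two-finger parallel gripper is mounted at the origin on the work surface. World frame = base frame: x ahead of the robot, y to its left, z up, the work surface at z = 0. Lengths are in mm, angles in rad, forces in N, time in s.
With the tool pointing down it reaches from about 400 to 925 mm from the base axis. Payload 12.5 kg.
Tool frame: the origin (TCP) lies midway between the tips of the shut fingers; the grasp point (between the pads) lies 19 mm behind it; z points along the fingers, y is the line along which they close (so a half turn about z gives the same grasp; the last joint's range is limited). The gripper opens to 95 mm and grips with 3 to 60 N. Pads are 20 mm wide; open, the fingers measure 119 mm over their backs; the gripper's body (75 mm by 180 mm) begins 59 mm behind the grasp point.
Start: joints at [-1.231, 0.491, 1.559, -0, 1.092, -0.106], TCP at [269.512, -563.924, 214.661] pointing down, gripper open.
Joint ranges: [-3.1, 3.1], [-0.84, 2.19], [0.05, 2.79], [-1.13, 4.28], [0.06, 2.93], [-2.69, 2.69]. Speed limits (rad/s): [2.22, 2.22, 2.79, 3.14, 3.14, 3.14].

## Interface

Orientations are given as [roll, pitch, yaw] about the fixed x, y, z axes, in that order (R = Rz(yaw) Ry(pitch) Rx(roll)).
In Python, from cell import env gives the robot as it stands.
- The arm moves only by the shell command python3 -m inch 'ROWS'. ROWS is JSON, a list of rows, each a list of 7 numbers: the turn, a rotation vector about the tool's x, y, z in rad, then the shift along the tool's x, y, z in cm, then the closure, from -1 (fully open) to 1 (shut). A call has 1 to 20 rows; each row shifts and turns the commanded pose from where the row before left it, along the tool's axes as they then stand; what a row does not reach is not made up. A row lasts 1/8 s, in which the tool goes at most 62.5 mm and 10.7 degrees, less where a joint would pass 70% of its speed; a pose out of reach is approached as far as the arm can. A call with a gripper value outside its range is refused whole. The fingers move at their own pace and stop on an object; the grip force is fixed at half the most. Time passes only in rows, so rows that do not move let the fingers close. It gives the time, the measured TCP pose, the force, the opening and the grip force at its end, in the units of the state.
- env.state(): the state, without advancing time (a new reading comes with each control period).
- env.read_camera(name): name is "scene" or "top" or "wrist"; returns a dict with "img" (420x560x3 uint8, red, green, blue), "depth" (420x560 float32, mm along the optical axis (not along the pixel's ray), 0 where there is no reading), "fx", "fy", "cx", "cy" (pixels), "position" and "orientation" of the camera in the world. Camera axes: x right, y down, z forward; pixel columns grow to the right and rows downward; lengths in mm; the calibration is good to about 2 mm. A picture is of the moment at which its call begins.
- env.job_done(): hands the job in; it is judged then, once.
Trained networks look in a picture, given as the dict that the camera call returned (one of the last four; its "shot" number tells which), for a name from the list of things; names that differ only in an ending like _2 or _b are one class to them, and where a whole thing is asked for, a point or a joint stands for the part that bears it (a point fixed in the world has none). Each returns a list of dicts, best first, with "score" (0 to 1); they miss things now and then, are a little off and sometimes report something else, mostly with a low value. They report only what shows in the picture. A call takes as long as a camera call. They do not tell look-alikes from the thing itself.
- env.find_in(picture, target): "centre" ([x, y, z] in mm, in the coordinates of the camera as it stood for that picture, good to about 4 mm: the middle of the surface that is visible of it).
- env.trace(picture, target): "mask" (420x560 bool, what is visible of it).
The state is a dict: "t": time; "joints": joint angles; "qvel": joint speeds; "tau": joint torques, N m; "eef_pos": TCP position; "tcp_rot": TCP orientation; "ft_force": force on the tool from outside, world axes, zero at the start; "moment": the same for the moment, N m; "opening": opening from 0.0 (shut) to 1.0 (fully open); "grip_force": force on a finger pad.
Only numpy, scipy, OpenCV 4.12 (cv2) and the standard library are available. Lean on these libraries where they do the work, as an engineer would, in place of code of your own. Each camera call takes 0.05 s, during which the arm holds its last target. There are 200 camera calls.

## Task

Stow the delivery: stand every candle jar from the cork mat upright in the wider left-hand compartment of the open counter drawer and every cardboard carton upright in the narrower right-hand one, then push the drawer fully home until it seats at its detent. When it is shut, log it by squeezing the fixed scanner's trigger right in for a moment and letting it go. Leave everything else on the counter where it is.

Things in the scene. Friction and masses are not known exactly. Their poses are not given: they have to be found in the camera images.
- jar0: candle jar, amber glass with a paper band and a steel screw lid: upright cylinder 54 mm in diameter, 62 mm tall with the lid, 0.22 kg. Origin at the centre of its underside, z up. One of up to three, all alike; may be absent
- jar1: candle jar, amber glass with a paper band and a steel screw lid: upright cylinder 54 mm in diameter, 62 mm tall with the lid, 0.22 kg. Origin at the centre of its underside, z up. One of up to three, all alike; may be absent
- jar2: candle jar, amber glass with a paper band and a steel screw lid: upright cylinder 54 mm in diameter, 62 mm tall with the lid, 0.22 kg. Origin at the centre of its underside, z up. One of up to three, all alike; may be absent
- carton0: kraft cardboard carton, 54 mm (its x) by 38 mm (its y), 62 mm tall (its z), 0.1 kg, standing on its small end face. Origin at the centre of its underside. One of up to three, all alike; may be absent
- carton1: kraft cardboard carton, 54 mm (its x) by 38 mm (its y), 62 mm tall (its z), 0.1 kg, standing on its small end face. Origin at the centre of its underside. One of up to three, all alike; may be absent
- carton2: kraft cardboard carton, 54 mm (its x) by 38 mm (its y), 62 mm tall (its z), 0.1 kg, standing on its small end face. Origin at the centre of its underside. One of up to three, all alike; may be absent
- unit: low dark wooden drawer unit standing fixed on the counter, 240 mm deep (x), 310 mm wide (y), 105 mm tall. Origin at the centre of its underside; its open front is 120 mm from the origin towards -x (the robot), and the drawer slides out that way
- drawer (a joint): how far the drawer is out, in m: 0 fully home, 0.21 fully out; starts about 0.2 out. About 2 N of friction. A sprung detent ball resists from 17 to 8 mm out (up to some 12 N), then gives way and lets the drawer run easily to its stop at 0, and holds it there; left before that, it stays out
- pull (a point): centre of the flat front face of the drawer's black bar pull (solid, 110 mm wide in y, 22 mm tall, 14 mm proud of the panel), 52 mm above the counter; moves with the drawer, +x points into the unit. The drawer's front panel is 16 mm thick, its top edge 88 mm above the counter
- jar_bay (a point): floor middle of the drawer's wider left compartment, for jars: 205 mm long (x) by 153 mm wide (y), floor 14 mm above the counter. +x into the unit, +y left; moves with the drawer. Side walls and divider stand 26 mm above this floor, the front panel 74 mm. With the drawer out by d, what lies less than d behind the panel's inside (x = -0.1025 here) is open from above
- carton_bay (a point): middle of the floor of the drawer's narrower right-hand compartment, for cartons: 205 mm long (x) by 105 mm wide (y); frame, floor and wall heights as for jar_bay
- scanner: pistol-shaped barcode scanner, grey and black, fixed on its side on a steel cradle. Origin on the counter under the barrel's rear edge; barrel along y (nose to +y, tops out 90 mm above the counter). The grip runs to -x: x -0.10 to 0, y -0.040 to -0.008, z 0.047 to 0.077. Below it is free air behind a 12 mm base plate (x over -0.05)
- trigger_pad (a point): press point on the outer (+y) face of the scanner's black trigger, 36 mm from its hinge. The trigger is a flat lever 50 mm long (x), 8 mm thick, 22 mm tall, 18 mm off the grip's +y face at rest, hinged by the barrel (scanner x -0.002, y 0.014). At rest the point is at x -0.038, y 0.018, z 0.062 in the scanner's frame; grip and trigger are then 58 mm across
- trigger (a joint): angle of the scanner's trigger, in rad: 0 released, 0.32 squeezed right in (towards the grip, -y); sprung, about 3.5 N at the pad to start it and 8 N right in; springs back by itself
- mat: cork delivery mat, 320 by 320 by 5 mm, fixed to the counter; the jars and cartons stand on it at first. Origin at the centre of its underside
- dish: small white ceramic bowl, 72 mm in diameter, 35 mm tall, standing on the mat among the stock; not to be moved. Origin under its centre
- bottle_a: amber dropper bottle, 44 mm in diameter, 105 mm tall, beside the unit; not to be moved. Origin under its centre
- bottle_b: amber dropper bottle like the other, not to be moved
- terminal: black card terminal lying flat, 150 by 75 by 35 mm; not to be moved. Origin under its centre
- tape: black tape dispenser, 130 by 50 mm, 78 mm tall, beyond the scanner; not to be moved. Origin under its centre
- notebook: grey notebook lying flat, 140 by 100 by 14 mm; not to be moved. Origin under its centre
Mind the look-alikes: they are no part of the job. What is shaped like the carton2 but pink or turquoise is not meant.

How it is judged:
By the outcome, as a careful person would: the job done as asked, in the order asked, and still so for the second after the job is handed in, with the robot touching nothing.
Of jar0, jar1, jar2, carton0, carton1, carton2 only 4 to 6 are there at a start; the rules pass over those that are not, and their reading is None.
At some moment in a run one of jar0, jar1, jar2, carton0, carton1, carton2 may be knocked a few centimetres aside while the robot is not near it.
It also fails if it takes over 210 s, if anything falls off the work surface, if the arm or the gripper's body presses on something with over 40 N, if the wrist force passes 120 N, or if a joint passes its speed limit or range.

## Working session

There is one attempt and no reset: what is moved stays moved. The work goes in short steps, Python scripts to look and compute and a shell command to move; the robot and the scene stay as the last step left them, time stands still between calls to the robot, and variables do not carry over. Pictures are saved under pics/ and viewed, at most 14 in all, crops included, and the job is handed in when it is done.

```bash
ls; mkdir -p pics; cat > h.py <<'E'
from cell import env
import numpy as np, cv2
from scipy.spatial.transform import Rotation as R
def rot(o):
    o=np.array(o,float)
    if o.shape==(3,3): return R.from_matrix(o)
    if o.shape==(4,): return R.from_quat(o)
    return R.from_euler('xyz',o)
def cloud(p):
    d=p['depth']; v,u=np.mgrid[:420,:560]
    c=np.stack([(u-p['cx'])/p['fx']*d,(v-p['cy'])/p['fy']*d,d],-1)
    w=rot(p['orientation']).apply(c.reshape(-1,3)).reshape(c.shape)+np.array(p['position'])
    w[d==0]=np.nan
    return w
def save(p,n): cv2.imwrite('pics/'+n+'.png',cv2.cvtColor(p['img'],cv2.COLOR_RGB2BGR))
def world(p,c): return rot(p['orientation']).apply(c)+np.array(p['position'])
def pix(p,w):
    c=rot(p['orientation']).inv().apply(np.array(w,float)-np.array(p['position'])); return c[:2]/c[2]*[p['fx'],p['fy']]+[p['cx'],p['cy']]
E
python3 - <<'E'
from h import *
np.set_printoptions(precision=1,suppress=True)
s=env.state(); print(s)
for n in ['scene','top','wrist']:
    p=env.read_camera(n); save(p,n+'0'); print(n,p['position'],p['orientation'],p['fx'])
    if n=='wrist': continue
    for t in ['jar0','carton0','unit','pull','scanner','trigger_pad','mat','dish','bottle_a','terminal','tape','notebook','jar_bay','carton_bay']:
        try: print(t,[(world(p,r['centre']).round(0).tolist(),round(r['score'],2),pix(p,world(p,r['centre'])).round().tolist()) for r in env.find_in(p,t)])
        except Exception as e: print(t,e)
E
```

```text
pics
{'t': 0.0, 'joints': array([-1.2,  0.5,  1.6, -0. ,  1.1, -0.1]), 'qvel': array([ 0.,  0., -0., -0.,  0.,  0.]), 'tau': array([ -0. , -61.3, -25.8,   0.1,   0. ,  -0. ]), 'eef_pos': array([ 269.4, -563.7,  214.1]), 'tcp_rot': array([-3.1, -0. ,  0.4]), 'ft_force': array([-0.6,  0.4, -0.2]), 'moment': array([0., 0., 0.]), 'grip_force': 0.0, 'opening': 1.0010473707072725}
scene [1242.6 -593.8 1107.1] [-2.4 -0.   0.9] 442.02520250749734
jar0 [([632.0, 326.0, 56.0], 0.73, [371.0, 184.0]), ([525.0, 327.0, 49.0], 0.72, [348.0, 168.0]), ([535.0, 224.0, 58.0], 0.67, [329.0, 181.0])]
carton0 [([518.0, 422.0, 54.0], 0.87, [366.0, 155.0]), ([436.0, 561.0, 46.0], 0.66, [375.0, 130.0]), ([286.0, 434.0, 43.0], 0.53, [324.0, 125.0]), ([414.0, 245.0, 29.0], 0.51, [309.0, 166.0])]
unit [([753.0, -92.0, 104.0], 0.83, [303.0, 263.0])]
pull [([516.0, -56.0, 15.0], 0.84, [261.0, 226.0]), ([739.0, 176.0, 59.0], 0.43, [364.0, 224.0])]
scanner [([567.0, -395.0, 75.0], 0.61, [173.0, 284.0]), ([511.0, -377.0, 73.0], 0.37, [169.0, 267.0])]
trigger_pad [([509.0, -380.0, 72.0], 0.41, [167.0, 268.0]), ([337.
[... 1266 characters left out ...]
 [178.0, 222.0]), ([563.0, -51.0, 15.0], 0.73, [292.0, 201.0])]
dish [([418.0, 239.0, 26.0], 0.78, [207.0, 246.0])]
bottle_a [([726.0, 180.0, 67.0], 0.7, [222.0, 153.0]), ([720.0, 255.0, 70.0], 0.49, [200.0, 155.0])]
terminal [([694.0, -343.0, 34.0], 0.92, [377.0, 161.0])]
tape [([399.0, -562.0, 18.0], 0.88, [445.0, 246.0]), ([510.0, 343.0, 68.0], 0.71, [173.0, 218.0])]
notebook [([341.0, -213.0, 11.0], 0.89, [342.0, 266.0]), ([529.0, -382.0, 80.0], 0.58, [394.0, 207.0]), ([399.0, -561.0, 18.0], 0.42, [445.0, 246.0])]
jar_bay [([562.0, -48.0, 13.0], 0.58, [291.0, 202.0])]
carton_bay [([559.0, -55.0, 16.0], 0.69, [293.0, 203.0])]
wrist [ 345.7 -527.7  384.9] [ 2.8 -0.  -1.1] 344.3042352579483
```

View pics/top0.png

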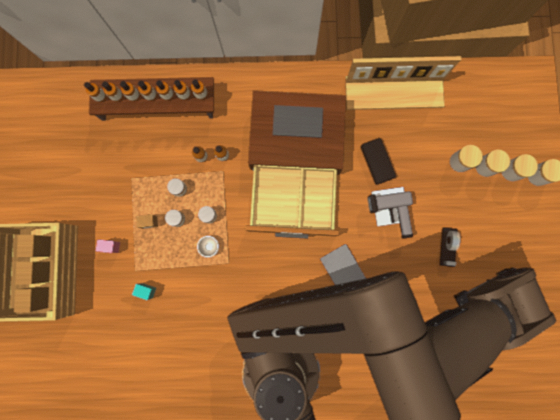

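View pics/scene0.png

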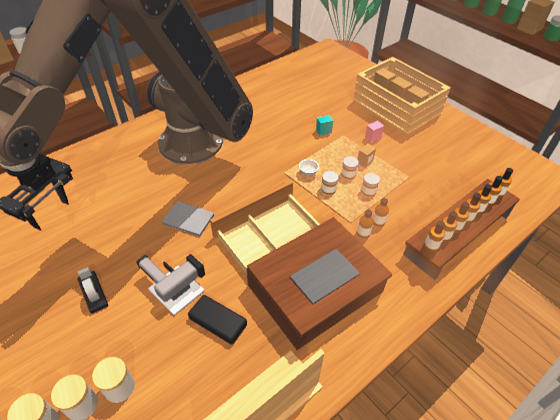

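Top view: three jars at (176,187), (174,218), (207,214); one carton at (147,221), dish (207,246), all on the mat. The pink (107,246) and turquoise (143,292) blocks are off the mat and not part of the job. The drawer is open and the scanner is at (392,210). Next I'll measure precisely.

```bash
cat > m.py <<'E'
from h import *
np.set_printoptions(precision=1,suppress=True)
def blobs(w,zlo,zhi,box,amin=25):
    m=(w[...,2]>zlo)&(w[...,2]<zhi)&(w[...,0]>box[0])&(w[...,0]<box[1])&(w[...,1]>box[2])&(w[...,1]<box[3])
    n,l,st,_=cv2.connectedComponentsWithStats(m.astype(np.uint8))
    for i in range(1,n):
        if st[i,4]<amin: continue
        q=w[l==i]; r=cv2.minAreaRect(q[:,:2].astype(np.float32))
        print(st[i,4],'rect c',np.array(r[0]),'size',np.array(r[1]),'ang',round(r[2],1),'med',np.median(q,0))
E
python3 - <<'E'
from m import *
print(env.state()['tcp_rot'])
p=env.read_camera('top'); w=cloud(p)
print('stock top'); blobs(w,55,85,(330,680,180,500))
print('dish'); blobs(w,22,45,(330,480,180,300))
s=env.read_camera('scene'); ws=cloud(s)
print('stock scene'); blobs(ws,60,85,(330,680,180,500))
print('unit'); blobs(w,98,115,(550,850,-230,120)); blobs(ws,98,115,(550,900,-230,120))
print('panel'); blobs(w,75,95,(400,620,-230,120)); blobs(ws,75,95,(400,620,-230,120))
print('floor'); blobs(w,5,20,(450,640,-190,90),100)
print('walls'); blobs(w,30,50,(430,660,-220,120),15)
print('mat'); 
for t in ['mat']:
    r=env.trace(p,t)[0]['mask']; q=w[r]; q=q[(q[:,2]<12)]; print(cv2.minAreaRect(q[:,:2].astype(np.float32)),np.median(q,0))
print('scanner'); blobs(w,40,110,(400,620,-480,-300)); blobs(ws,60,110,(400,620,-480,-300))
big=cv2.resize(cv2.cvtColor(p['img'][130:290,90:460],cv2.COLOR_RGB2BGR),None,fx=2.1,fy=2.1,interpolation=cv2.INTER_CUBIC); cv2.imwrite('pics/topc.png',big)
E
```

```text
[3.1 0.  0.4]
stock top
214 rect c [617.1 337.4] size [52.4 51.7] ang 47.0 med [617.1 337.7  66.5]
211 rect c [523.1 234.9] size [50.2 52.3] ang 0.4 med [522.  234.5  67. ]
217 rect c [512.3 343.8] size [52.7 50.1] ang 86.8 med [513.5 343.1  67.2]
201 rect c [504.5 439.3] size [38.5 56.5] ang 5.2 med [503.  437.6  67.5]
dish
186 rect c [417.1 236.1] size [68.1 66.6] ang 89.8 med [414.4 243.3  34.7]
stock scene
118 rect c [509.1 435.7] size [40.7 56.7] ang 9.2 med [509.  433.9  65.1]
133 rect c [517.6 341.9] size [50. 57.] ang 5.3 med [517.1 339.4  64.8]
151 rect c [525.6 233.9] size [52.8 53.1] ang 4.1 med [527.5 230.7  65.4]
149 rect c [622.1 333.4] size [53.3 51. ] ang 45.6 med [622.7 333.4  65.1]
unit
5023 rect c [763.1 -68.3] size [310.1 194.2] ang 85.9 med [756.2 -72.9 106.1]
7987 rect c [789.2 -72.4] size [310.3 240.2] ang 86.0 med [794.9 -90.5 105.1]
panel
484 rect c [461.2 -45.2] size [302.   17.5] ang 85.5 med [461.2 -50.5  87.9]
536 rect c [465.3 -47. ] size [303.4  22.3] ang 86.4 med [467.1 -56.8  85.5]
floor
2012 rect c [562.    3.7] size [153.7 166.4] ang 85.7 med [559.8   3.3  14.1]
1439 rect c [ 554.8 -132.9] size [104.5 173.4] ang 85.6 med [ 553.3 -133.6   14.1]
walls
139 rect c [ 562. -189.] size [  7.7 196.3] ang 85.5 med [ 561.5 -188.4   39.1]
123 rect c [571.2  82.8] size [  7.8 175.7] ang 85.8 med [567.1  83.6  40.6]
119 rect c [566.5 -77. ] size [  7.1 186.4] ang 85.7 med [567.5 -77.2  40.3]
mat
((511.2458801269531, 337.6505126953125), (322.4647521972656, 324.08837890625), 3.3244504928588867) [496.8 338.5   5.2]
scanner
1075 rect c [ 501.9 -375. ] size [151.5 141.3] ang 4.3 med [ 535.4 -395.4   80.8]
1381 rect c [ 505.6 -375.7] size [154.5 142.1] ang 3.3 med [ 550.5 -399.3   79.8]
```

View pics/topc.png

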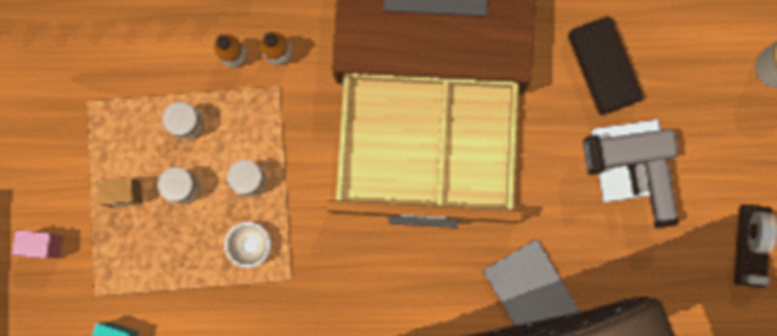

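The crop confirms four items: jars at (180,120), (176,185), (245,178) and a carton at (118,191). The drawer is turned about -4.3°. The scanner's grip points down in the picture, with the trigger on its left. I'll move over the mat next.

```bash
cat > go.py <<'E'
import sys
from h import *
# go.py X Y Z yaw_deg : shift (cm, tool axes at target yaw) and yaw turn
np.set_printoptions(precision=2,suppress=True)
def go(X,Y,Z,yaw=None):
    s=env.state(); r=R.from_euler('xyz',s['tcp_rot']); y0=r.as_euler('xyz')[2]
    t=R.from_euler('xyz',[np.pi,0,y0 if yaw is None else np.radians(yaw)])
    rv=(r.inv()*t).as_rotvec(); d=t.inv().apply(np.array([X,Y,Z])-s['eef_pos'])/10
    print('at',s['eef_pos'],'yaw',np.degrees(y0),'q6',s['joints'][5],'| turn first',rv.round(3),'then shift cm',d, 't',round(s['t'],1))
if __name__=='__main__': go(*map(float,sys.argv[1:]))
E
python3 go.py 500 300 330 -4.3; python3 go.py 480 -500 330 -4.3
```

```text
at [ 269.5  -563.9   214.66] yaw 25.541142139317074 q6 -0.105579796757752 | turn first [ 0.   -0.    0.52] then shift cm [ 16.51 -87.88 -11.53] t 1.7
at [ 269.5  -563.9   214.66] yaw 25.541142139317074 q6 -0.105579796757752 | turn first [ 0.   -0.    0.52] then shift cm [ 20.51  -7.95 -11.53] t 1.7
```

```bash
python3 -m inch '[[0,0,0.13,0,0,-1,-1],[0,0,0.13,0,0,-1,-1],[0,0,0.13,0,0,-1,-1],[0,0,0.13,0,0,-1,-1],[0,0,0,5,-2,-2,-1],[0,0,0,5,-2,-2,-1],[0,0,0,5,-2,-2,-1],[0,0,0,5,-2,-1,-1]]'
python3 -m inch '[[0,0,0,0,-5,0,-1],[0,0,0,0,-5,0,-1],[0,0,0,0,-5,0,-1],[0,0,0,0,-5,0,-1],[0,0,0,0,-5,0,-1],[0,0,0,0,-5,0,-1],[0,0,0,0,-5,0,-1],[0,0,0,0,-5,0,-1],[0,0,0,0,-5,0,-1],[0,0,0,0,-5,0,-1],[0,0,0,0,-5,0,-1],[0,0,0,0,-5,0,-1],[0,0,0,-1,-5,0,-1],[0,0,0,-1,-5,0,-1],[0,0,0,-1,-5,0,-1],[0,0,0,-1,-5,0,-1],[0,0,0,0,0,0,-1]]'
python3 - <<'E'
from m import *
p=env.read_camera('wrist'); save(p,'w1'); w=cloud(p)
print(env.state()['eef_pos'],p['position'],rot(p['orientation']).apply([0,0,1]))
blobs(w,55,85,(330,720,150,520)); blobs(w,22,45,(330,480,160,300))
for t in ['jar0','carton0','dish']: print(t,[(world(p,r['centre']),round(r['score'],2)) for r in env.find_in(p,t)])
E
```

```text
t: 2.7
eef_pos: [476.5, -498.4, 326.0]
tcp_rot: [3.14, -0.001, -0.074]
ft_force: [-0.5, -1.0, 0.2]
opening: 1.003
grip_force: 0.0
t: 4.82
eef_pos: [493.5, 304.5, 324.2]
tcp_rot: [-3.141, 0.0, -0.071]
ft_force: [-0.7, -0.4, -0.1]
opening: 0.998
grip_force: 0.0
[493.8 302.9 324.3] [577.7 298.5 494.5] [-0.3  0.  -1. ]
1812 rect c [619.6 338.3] size [52.3 52.7] ang 85.0 med [619.9 338.   66.9]
1523 rect c [525.3 235.8] size [52.7 52.7] ang 29.3 med [526.2 236.1  67. ]
1466 rect c [515.6 344. ] size [52.2 53. ] ang 39.4 med [516.9 343.9  66.8]
1368 rect c [506.6 438.8] size [38.2 54.5] ang 6.2 med [507.6 437.3  66.7]
1082 rect c [419.4 235.1] size [70.1 70. ] ang 25.3 med [408.5 230.   34.8]
jar0 [(array([521. , 339.1,  66.8]), 0.97), (array([624. , 331.8,  66.3]), 0.8), (array([526.7, 236.9,  72.4]), 0.59)]
carton0 [(array([435.1, 563.1,  59.9]), 0.94), (array([507.4, 431.7,  66.9]), 0.7), (array([517.3, 342.8,  68. ]), 0.7), (array([296. , 440.4,  34.1]), 0.62)]
dish [(array([411.9, 232.9,  23.6]), 0.9)]
```

View pics/w1.png

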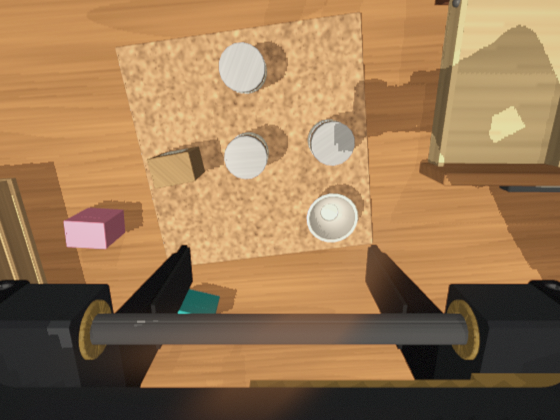

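Wrist view: jars at (242,67), (245,157), (332,143), carton (175,167), dish (332,217). The measurements agree across the cameras, with tops at 67 mm. First the far jar.

```bash
python3 go.py 619.6 338.2 32 -4.3
```

```text
at [494.5  300.9  324.68] yaw -4.300222085898945 q6 2.0786157190432766 | turn first [ 0. -0. -0.] then shift cm [12.2  -4.66 29.27] t 5.0
```

```bash
python3 -m inch '[[0,0,0,4.1,-1.6,1,-1],[0,0,0,4.1,-1.6,3,-1],[0,0,0,4,-1.5,5,-1],[0,0,0,0,0,5,-1],[0,0,0,0,0,5,-1],[0,0,0,0,0,0,-1],[0,0,0,0,0,0,-1]]'; python3 go.py 619.6 338.2 32 -4.3
python3 - <<'E'
from m import *
p=env.read_camera('wrist'); w=cloud(p); blobs(w,55,85,(400,720,150,520),200)
E
```

```text
t: 5.9
eef_pos: [618.6, 338.7, 139.4]
tcp_rot: [-3.14, -0.002, -0.075]
ft_force: [-0.4, -0.6, 0.5]
opening: 0.998
grip_force: 0.0
at [618.61 338.65 139.43] yaw -4.306176598228907 q6 2.053365196779491 | turn first [-0. -0. -0.] then shift cm [ 0.1   0.04 10.74] t 5.9
396 rect c [717.  189.9] size [28.8  5.9] ang 89.9 med [717.7 193.2  67.1]
549 rect c [716.1 264. ] size [31.1  7.9] ang 90.0 med [717.  266.   69.4]
3935 rect c [620.  338.5] size [53.  53.2] ang 41.3 med [621.8 338.4  67. ]
325 rect c [538.2 342.3] size [39.   9.2] ang 84.0 med [540.8 342.3  61.1]
1481 rect c [502.7 438.5] size [31.4 54. ] ang 6.1 med [501.  433.1  66.9]
912 rect c [499.8 345.3] size [50.4 21.6] ang 86.1 med [502.4 345.7  67. ]
```

```bash
python3 -m inch '[[0,0,0,0.1,0,4,-1],[0,0,0,0,0,4,-1],[0,0,0,0,0,2,-1],[0,0,0,0,0,0.7,-1],[0,0,0,0,0,0,-1],[0,0,0,0,0,0,1],[0,0,0,0,0,0,1],[0,0,0,0,0,0,1],[0,0,0,0,0,0,1],[0,0,0,0,0,0,1]]'; python3 -m inch '[[0,0,0,0,0,-1,1],[0,0,0,0,0,-3,1],[0,0,0,0,0,-5,1],[0,0,0,0,0,-5,1],[0,0,0,0,0,0,1],[0,0,0,0,0,0,1]]'; python3 go.py 630.5 -1.5 180 -4.3
```

```text
t: 7.2
eef_pos: [618.4, 338.9, 30.1]
tcp_rot: [3.141, -0.0, -0.074]
ft_force: [0.8, 0.7, 1.2]
opening: 0.565
grip_force: 30.0
t: 7.95
eef_pos: [617.9, 338.7, 169.6]
tcp_rot: [3.141, 0.001, -0.074]
ft_force: [0.4, 0.2, -3.3]
opening: 0.566
grip_force: 30.0
at [617.92 338.74 169.6 ] yaw -4.252393529195687 q6 2.052885257012429 | turn first [0. 0. 0.] then shift cm [ 3.81 33.83 -1.04] t 8.0
```

```bash
python3 -m inch '[[0,0,0,0.5,3,-2,1],[0,0,0,0.5,4.5,-2,1],[0,0,0,0.6,4.5,0,1],[0,0,0,0.6,4.5,0,1],[0,0,0,0.6,4.5,0,1],[0,0,0,0.5,4.5,0,1],[0,0,0,0.5,4.5,0,1],[0,0,0,0,3.8,0,1],[0,0,0,0,0,0,1],[0,0,0,0,0,0,1]]'; python3 go.py 630.5 -1.5 41 -4.3
python3 - <<'E'
from m import *
p=env.read_camera('wrist'); save(p,'w2'); w=cloud(p)
print('walls');blobs(w,30,50,(430,690,-220,120),60)
print('panel');blobs(w,75,95,(400,600,-230,120),60)
print('unit');blobs(w,98,112,(600,900,-230,140),60)
E
```

```text
t: 9.2
eef_pos: [630.9, -0.6, 209.0]
tcp_rot: [-3.141, 0.002, -0.074]
ft_force: [0.4, 0.5, -1.9]
opening: 0.564
grip_force: 30.0
at [630.9   -0.57 208.97] yaw -4.266246632056727 q6 1.5395570821242308 | turn first [-0.  0.  0.] then shift cm [-0.03  0.1  16.8 ] t 9.2
walls
939 rect c [611.2  79.6] size [  7.6 120.9] ang 85.6 med [618.   78.4  39.7]
970 rect c [597.4 -79.6] size [  7.7 122.8] ang 85.7 med [604.1 -79.5  39.8]
1525 rect c [ 578.7 -190.4] size [  9.  143.8] ang 85.9 med [ 585.9 -189.6   39.5]
panel
2175 rect c [469.8  11.4] size [149.2  16.7] ang 85.9 med [471.6  11.2  87.6]
unit
62636 rect c [724.8 -65.2] size [310.2 109.6] ang 85.7 med [729.1 -63.4 105.2]
```

View pics/w2.png

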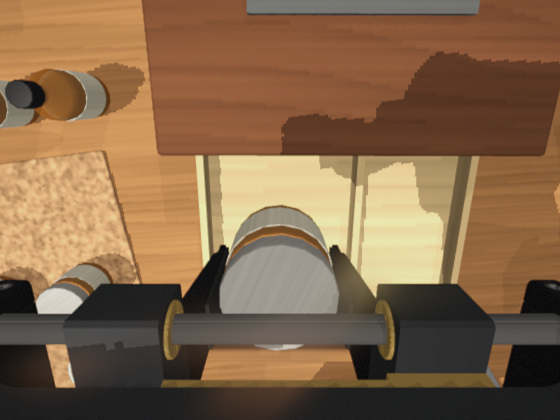

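The wrist view shows the jar held upright above the left bay. The bay walls run at px (207,200) and (357,200), and the unit edge is at row 155. Lowering it now.

```bash
python3 -m inch '[[0,0,0,0.5,0.1,4,1],[0,0,0,0,0,4,1],[0,0,0,0,0,4,1],[0,0,0,0,0,3,1],[0,0,0,0,0,1,1],[0,0,0,0,0,0.5,1],[0,0,0,0,0,0,1],[0,0,0,0,0,0,1]]'; python3 go.py 636 -2 40 -4.3
```

```text
t: 10.25
eef_pos: [636.6, -2.3, 46.2]
tcp_rot: [3.141, -0.002, -0.074]
ft_force: [-0.6, -0.4, -3.1]
opening: 0.563
grip_force: 30.0
at [636.65  -2.28  46.16] yaw -4.248984320868903 q6 1.5377769383238267 | turn first [ 0. -0.  0.] then shift cm [-0.07 -0.02  0.62] t 10.2
```

```bash
python3 -m inch '[[0,0,0,0,0,0.4,1],[0,0,0,0,0,0.2,1],[0,0,0,0,0,0,1],[0,0,0,0,0,0,-0.3],[0,0,0,0,0,0,-0.5],[0,0,0,0,0,0,-0.6],[0,0,0,0,0,0,-0.6],[0,0,0,0,0,-2,-0.6],[0,0,0,0,0,-4,-0.6],[0,0,0,0,0,-5,-1],[0,0,0,0,0,-5,-1],[0,0,0,0,0,-1,-1],[0,0,0,0,0,0,-1]]'; python3 go.py 525.3 235.6 200 -4.3;python3 - <<'E'
from m import *
p=env.read_camera('wrist'); w=cloud(p); blobs(w,68,84,(490,720,-200,100),60)
E
```

```text
t: 11.88
eef_pos: [636.1, -2.3, 209.1]
tcp_rot: [3.141, -0.0, -0.074]
ft_force: [-0.0, 0.3, -1.2]
opening: 0.998
grip_force: 0.0
at [636.05  -2.3  209.09] yaw -4.251414697631345 q6 1.537676733385701 | turn first [ 0. -0.  0.] then shift cm [-12.83 -22.89   0.91] t 11.9
2629 rect c [637.9  -2.5] size [52.5 53.3] ang 87.1 med [639.2  -2.7  75.9]
```

```bash
python3 -m inch '[[0,0,0,-2.8,-3.9,0,-1],[0,0,0,-2,-4,0,-1],[0,0,0,-2,-4,0,-1],[0,0,0,-2,-4,0,-1],[0,0,0,-2,-4,0,-1],[0,0,0,-2,-3,0,-1],[0,0,0,0,0,3,-1],[0,0,0,0,0,0,-1],[0,0,0,0,0,0,-1]]'; python3 - <<'E'
from m import *
p=env.read_camera('wrist'); w=cloud(p); blobs(w,55,85,(440,660,130,470),200)
E
python3 go.py 525.3 235.6 30 -4.3
```

```text
t: 13.05
eef_pos: [525.7, 235.2, 178.9]
tcp_rot: [3.141, 0.001, -0.075]
ft_force: [0.1, -0.2, 0.5]
opening: 1.004
grip_force: 0.0
3008 rect c [519.  193.2] size [53.5 52.8] ang 0.2 med [521.  193.5  67. ]
2996 rect c [515.8 344.2] size [52.9 53.5] ang 1.2 med [517.7 342.4  66.8]
2848 rect c [506.6 438.8] size [38.2 55.4] ang 6.3 med [508.6 435.4  66.6]
at [525.92 235.23 179.29] yaw -4.287943001759326 q6 1.951708293636095 | turn first [ 0. -0.  0.] then shift cm [-0.07 -0.03 14.93] t 13.1
```

Jar B has been knocked to (519, 193); I'll adjust for that.

```bash
python3 go.py 519 193.2 30 -4.3; python3 -m inch '[[0,0,0,-0.4,4.2,2,-1],[0,0,0,0,0,4,-1],[0,0,0,0,0,4,-1],[0,0,0,0,0,3,-1],[0,0,0,0,0,1.5,-1],[0,0,0,0,0,0,-1],[0,0,0,0,0,0,-1]]';python3 go.py 519 193.2 30 -4.3
```

```text
at [525.92 235.23 179.29] yaw -4.287943001759326 q6 1.951708293636095 | turn first [ 0. -0.  0.] then shift cm [-0.38  4.24 14.93] t 13.1
t: 13.98
eef_pos: [519.1, 194.1, 35.2]
tcp_rot: [-3.141, -0.002, -0.074]
ft_force: [-0.9, -0.1, 0.1]
opening: 1.0
grip_force: 0.0
at [519.07 194.09  35.23] yaw -4.255045734132644 q6 1.8838289309753495 | turn first [-0. -0.  0.] then shift cm [-0.    0.09  0.52] t 14.0
```

```bash
python3 -m inch '[[0,0,0,0,0,0.5,-1],[0,0,0,0,0,0,-1],[0,0,0,0,0,0,1],[0,0,0,0,0,0,1],[0,0,0,0,0,0,1],[0,0,0,0,0,0,1],[0,0,0,0,0,0,1],[0,0,0,0,0,-1,1],[0,0,0,0,0,-4,1],[0,0,0,0,0,-5,1],[0,0,0,0,0,-5,1],[0,0,0,0,0,-3,1],[0,0,0,0,0,0,1],[0,0,0,0,0,0,1]]';python3 go.py 574.5 2.2 200 -4.3
```

```text
t: 15.72
eef_pos: [517.7, 193.8, 208.1]
tcp_rot: [3.141, 0.001, -0.074]
ft_force: [0.6, 0.3, -3.5]
opening: 0.566
grip_force: 30.0
at [517.74 193.8  208.05] yaw -4.252380907958643 q6 1.8838298387939463 | turn first [0. 0. 0.] then shift cm [ 7.1  18.68  0.81] t 15.7
```

```bash
python3 -m inch '[[0,0,0,1.4,3,0,1],[0,0,0,1.4,4,0,1],[0,0,0,1.4,4,0,1],[0,0,0,1.4,4,0,1],[0,0,0,1.5,3.7,0,1],[0,0,0,0,0,4,1],[0,0,0,0,0,4,1],[0,0,0,0,0,4,1],[0,0,0,0,0,3,1],[0,0,0,0,0,1,1],[0,0,0,0,0,0,1],[0,0,0,0,0,0,1]]';python3 go.py 574.5 2.2 40 -4.3
```

```text
t: 17.23
eef_pos: [575.8, 2.2, 50.0]
tcp_rot: [3.141, -0.001, -0.074]
ft_force: [-0.5, -0.4, -2.0]
opening: 0.564
grip_force: 30.0
at [575.79   2.18  49.97] yaw -4.250391483823698 q6 1.5341621848194091 | turn first [ 0. -0.  0.] then shift cm [-0.13  0.01  1.  ] t 17.2
```

```bash
python3 -m inch '[[0,0,0,-0.1,0,0.6,1],[0,0,0,0,0,0.4,1],[0,0,0,0,0,0,1],[0,0,0,0,0,0,-0.3],[0,0,0,0,0,0,-0.5],[0,0,0,0,0,0,-0.6],[0,0,0,0,0,0,-0.6],[0,0,0,0,0,-2,-0.6],[0,0,0,0,0,-4,-0.6],[0,0,0,0,0,-5,-1],[0,0,0,0,0,-5,-1],[0,0,0,0,0,0,-1],[0,0,0,0,0,0,-1]]'; python3 go.py 515.8 344.2 200 -4.3;python3 - <<'E'
from m import *
p=env.read_camera('wrist'); w=cloud(p); blobs(w,68,84,(490,720,-200,100),60)
E
```

```text
t: 18.85
eef_pos: [573.9, 2.3, 198.5]
tcp_rot: [3.142, 0.001, -0.074]
ft_force: [-0.1, 0.6, -0.8]
opening: 1.0
grip_force: 0.0
at [573.91   2.33 198.48] yaw -4.2512469597689195 q6 1.5340892886684987 | turn first [0. 0. 0.] then shift cm [ -8.36 -33.65  -0.15] t 18.9
3290 rect c [637.3  -2.6] size [52.9 53. ] ang 85.9 med [638.3  -2.6  76. ]
2791 rect c [575.    1.9] size [52.7 53.2] ang 84.2 med [576.4   1.9  75.9]
```

```bash
python3 -m inch '[[0,0,0,-1,-3.6,0,-1],[0,0,0,-1,-5,0,-1],[0,0,0,-1.3,-5,0,-1],[0,0,0,-1,-5,0,-1],[0,0,0,-1,-5,0,-1],[0,0,0,-1,-5,0,-1],[0,0,0,-1,-3,0,-1],[0,0,0,-1,-2,2,-1],[0,0,0,0,0,0,-1],[0,0,0,0,0,0,-1]]'; python3 - <<'E'
from m import *
p=env.read_camera('wrist'); w=cloud(p); blobs(w,55,85,(440,660,130,520),200)
E
python3 go.py 515.8 344.2 30 -4.3
```

```text
t: 20.15
eef_pos: [516.6, 342.9, 178.5]
tcp_rot: [3.141, 0.001, -0.074]
ft_force: [0.3, 0.7, 0.2]
opening: 1.0
grip_force: 0.0
3009 rect c [516.  344.5] size [52.6 52.8] ang 86.7 med [517.6 344.3  67. ]
2818 rect c [506.6 439.3] size [38.5 54.5] ang 6.1 med [508.7 437.5  66.8]
at [516.91 342.83 179.  ] yaw -4.285552899153833 q6 2.12501367015555 | turn first [0. 0. 0.] then shift cm [-0.12 -0.13 14.9 ] t 20.2
```

```bash
python3 -m inch '[[0,0,0,-0.1,-0.1,3,-0.6],[0,0,0,0,0,4,-0.6],[0,0,0,0,0,4,-0.6],[0,0,0,0,0,2.5,-0.6],[0,0,0,0,0,1.4,-0.6],[0,0,0,0,0,0,-0.6],[0,0,0,0,0,0,-0.6],[0,0,0,0,0,0,1],[0,0,0,0,0,0,1],[0,0,0,0,0,0,1],[0,0,0,0,0,0,1]]';python3 -m inch '[[0,0,0,0,0,-1,1],[0,0,0,0,0,-4,1],[0,0,0,0,0,-5,1],[0,0,0,0,0,-5,1],[0,0,0,0,0,-3,1],[0,0,0,0,0,0,1],[0,0,0,0,0,0,1]]';python3 go.py 512.5 6.7 200 -4.3
```

```text
t: 21.58
eef_pos: [515.7, 344.6, 30.5]
tcp_rot: [-3.141, -0.0, -0.074]
ft_force: [-1.4, -0.8, 4.8]
opening: 0.565
grip_force: 30.0
t: 22.45
eef_pos: [515.0, 344.3, 208.8]
tcp_rot: [3.14, 0.002, -0.074]
ft_force: [-0.2, 0.2, -2.1]
opening: 0.563
grip_force: 30.0
at [514.97 344.27 208.8 ] yaw -4.251537405868127 q6 2.1278149880144728 | turn first [0. 0. 0.] then shift cm [ 2.28 33.68  0.88] t 22.4
```

```bash
python3 -m inch '[[0,0,0,0.3,3,0,1],[0,0,0,0.3,5,0,1],[0,0,0,0.3,5,0,1],[0,0,0,0.3,5,0,1],[0,0,0,0.3,5,0,1],[0,0,0,0.3,5,0,1],[0,0,0,0.3,3.5,0,1],[0,0,0,0.2,2.2,0,1],[0,0,0,0,0,4,1],[0,0,0,0,0,4,1],[0,0,0,0,0,4,1],[0,0,0,0,0,3,1],[0,0,0,0,0,1,1],[0,0,0,0,0,0,1],[0,0,0,0,0,0,1]]';python3 go.py 512.8 6.7 40 -4.3
```

```text
t: 24.32
eef_pos: [513.9, 6.8, 50.9]
tcp_rot: [3.141, -0.001, -0.074]
ft_force: [-0.3, 0.2, -1.9]
opening: 0.564
grip_force: 30.0
at [513.92   6.79  50.89] yaw -4.246548984734389 q6 1.5297078902978358 | turn first [ 0. -0.  0.] then shift cm [-0.11  0.02  1.09] t 24.3
```

```bash
python3 -m inch '[[0,0,0,0,0,0.7,1],[0,0,0,0,0,0.4,1],[0,0,0,0,0,0,1],[0,0,0,0,0,0,-0.3],[0,0,0,0,0,0,-0.5],[0,0,0,0,0,0,-0.6],[0,0,0,0,0,0,-0.6],[0,0,0,0,0,-2,-0.6],[0,0,0,0,0,-4,-0.6],[0,0,0,0,0,-5,-0.6],[0,0,0,0,0,-5,-0.6],[0,0,0,0,0,0,-0.6],[0,0,0,0,0,0,-0.6]]'; python3 go.py 506.6 439 200 6;python3 - <<'E'
from m import *
p=env.read_camera('wrist'); w=cloud(p); blobs(w,68,84,(480,720,-200,100),60)
E
```

```text
t: 25.95
eef_pos: [513.1, 6.9, 198.5]
tcp_rot: [3.142, 0.001, -0.074]
ft_force: [0.4, 0.7, 0.1]
opening: 0.803
grip_force: 0.0
at [513.08   6.85 198.54] yaw -4.252238626317509 q6 1.5296995135782394 | turn first [ 0.    0.   -0.18] then shift cm [  3.87 -43.05  -0.15] t 25.9
4015 rect c [637.5  -2.7] size [52.7 52.9] ang 83.7 med [638.2  -2.7  76. ]
3267 rect c [575.    2.3] size [53.1 52.8] ang 43.1 med [575.9   1.9  76. ]
2788 rect c [514.1   6.7] size [52.9 53. ] ang 5.5 med [515.4   6.5  76. ]
369 rect c [481.8  74.1] size [51.9  1.9] ang 85.8 med [482.   75.9  76.1]
```

```bash
python3 -m inch '[[0,0,-0.09,0,0,0,-0.6],[0,0,-0.09,0,0,0,-0.6],[0,0,0,0.4,-3,0,-0.6],[0,0,0,0.4,-5,0,-0.6],[0,0,0,0.4,-5,0,-0.6],[0,0,0,0.5,-5,0,-0.6],[0,0,0,0.5,-5,0,-0.6],[0,0,0,0.5,-5,0,-0.6],[0,0,0,0.5,-5,0,-0.6],[0,0,0,0.4,-5,0,-0.6],[0,0,0,0.3,-5,2,-0.6],[0,0,0,0,0,0,-0.6],[0,0,0,0,0,0,-0.6]]'; python3 - <<'E'
from m import *
p=env.read_camera('wrist'); w=cloud(p); blobs(w,55,85,(440,660,130,520),200)
E
python3 go.py 506.6 439 35 6
```

```text
t: 27.62
eef_pos: [506.6, 438.0, 177.6]
tcp_rot: [3.14, 0.002, 0.106]
ft_force: [0.3, -1.0, -0.1]
opening: 0.8
grip_force: 0.0
2852 rect c [506.6 439.6] size [38.3 54. ] ang 5.8 med [508.4 439.6  67. ]
at [506.93 437.61 178.39] yaw 6.032369420593037 q6 2.079304859409012 | turn first [0. 0. 0.] then shift cm [-0.02 -0.14 14.34] t 27.7
```

```bash
python3 -m inch '[[0,0,0,0,-0.1,3,-0.6],[0,0,0,0,0,4,-0.6],[0,0,0,0,0,4,-0.6],[0,0,0,0,0,2,-0.6],[0,0,0,0,0,1.3,-0.6],[0,0,0,0,0,0,-0.6],[0,0,0,0,0,0,-0.6],[0,0,0,0,0,0,1],[0,0,0,0,0,0,1],[0,0,0,0,0,0,1],[0,0,0,0,0,0,1]]';python3 -m inch '[[0,0,0,0,0,-1,1],[0,0,0,0,0,-4,1],[0,0,0,0,0,-5,1],[0,0,0,0,0,-5,1],[0,0,0,0,0,-3,1],[0,0,0.09,0,0,0,1],[0,0,0.09,0,0,0,1],[0,0,0,0,0,0,1],[0,0,0,0,0,0,1]]';python3 go.py 565 -133.2 210 -4.3
```

```text
t: 29.05
eef_pos: [506.9, 439.6, 36.4]
tcp_rot: [-3.141, -0.0, 0.106]
ft_force: [-0.6, 0.1, 3.5]
opening: 0.57
grip_force: 30.0
t: 30.18
eef_pos: [506.7, 439.5, 216.1]
tcp_rot: [3.141, 0.0, -0.072]
ft_force: [-0.5, -0.4, -0.4]
opening: 0.567
grip_force: 30.0
at [506.71 439.48 216.15] yaw -4.136700103620183 q6 2.2591437753561276 | turn first [0. 0. 0.] then shift cm [10.11 56.67  0.61] t 30.2
```

```bash
python3 -m inch '[[0,0,0,0.8,4,0,1],[0,0,0,0.9,5,0,1],[0,0,0,0.9,5,0,1],[0,0,0,0.9,5,0,1],[0,0,0,0.9,5,0,1],[0,0,0,0.9,5,0,1],[0,0,0,0.8,5,0,1],[0,0,0,0.8,5,0,1],[0,0,0,0.8,5,0,1],[0,0,0,0.8,5,0,1],[0,0,0,0.8,5,0,1],[0,0,0,0.8,2.7,0,1],[0,0,0,0,0,4,1],[0,0,0,0,0,4,1],[0,0,0,0,0,4,1],[0,0,0,0,0,3,1],[0,0,0,0,0,1,1],[0,0,0,0,0,0,1],[0,0,0,0,0,0,1]]';python3 go.py 565 -133.2 46 -4.3
python3 - <<'E'
from m import *
p=env.read_camera('wrist'); w=cloud(p); print('walls');blobs(w,30,50,(430,690,-220,-60),60);save(p,'w3')
E
```

```text
t: 32.55
eef_pos: [566.1, -133.6, 57.3]
tcp_rot: [3.141, -0.002, -0.074]
ft_force: [0.6, 0.4, -1.2]
opening: 0.568
grip_force: 30.0
at [ 566.11 -133.61   57.33] yaw -4.230581098216316 q6 1.2994207074833495 | turn first [ 0. -0.  0.] then shift cm [-0.11 -0.03  1.13] t 32.5
walls
3916 rect c [607.4 -80.5] size [  7.9 135.1] ang 85.6 med [619.5 -82.2  39.8]
3890 rect c [ 599.7 -192. ] size [  7.9 132.9] ang 85.4 med [ 611.5 -192.    39.9]
220 rect c [ 659.9 -210.3] size [10.4  5. ] ang 48.1 med [ 660.8 -208.    40.2]
1052 rect c [ 584.4 -135.1] size [53.4  1.5] ang 85.7 med [ 584.5 -135.3   41. ]
434 rect c [ 470.8 -126.2] size [105.4  10.9] ang 85.7 med [ 466.9 -126.7   31.4]
```

View pics/w3.png

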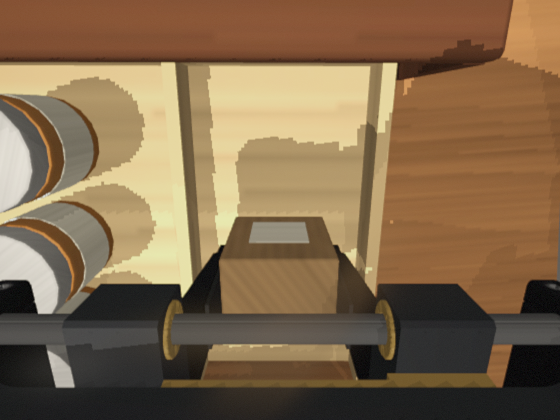

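The carton is centred over the right-hand bay, between the walls at px (180,200) and (380,200). I'll set it down and then go to the front of the pull.

```bash
python3 -m inch '[[0,0,0,0,0,0.7,1],[0,0,0,0,0,0.4,1],[0,0,0,0,0,0,1],[0,0,0,0,0,0,-0.2],[0,0,0,0,0,0,-0.3],[0,0,0,0,0,0,-0.4],[0,0,0,0,0,0,-0.4],[0,0,0,0,0,-2,-0.4],[0,0,0,0,0,-4,-0.4],[0,0,0,0,0,-5,-0.4],[0,0,0,0,0,-5,0],[0,0,0,0,0,0,1],[0,0,0,0,0,0,1]]'; python3 go.py 415 -43 200 -4.3;python3 - <<'E'
from m import *
p=env.read_camera('wrist'); w=cloud(p); blobs(w,68,84,(480,720,-200,100),60)
p=env.read_camera('top'); w=cloud(p); blobs(w,44,62,(400,470,-130,40),10);print('panel'); blobs(w,75,95,(400,500,-230,120)); 
E
```

```text
t: 34.22
eef_pos: [565.0, -133.3, 204.5]
tcp_rot: [-3.141, 0.001, -0.074]
ft_force: [0.6, -0.1, -0.1]
opening: 0.441
grip_force: 0.0
at [ 565.05 -133.26  204.47] yaw -4.252088989765974 q6 1.2997165036716265 | turn first [-0.  0.  0.] then shift cm [-15.64  -7.88   0.45] t 34.2
3319 rect c [638.1  -3.4] size [53.1 53. ] ang 35.5 med [639.1  -4.5  75.8]
2788 rect c [575.4   1.5] size [53.3 53.5] ang 60.7 med [577.1   0.1  75.8]
2502 rect c [ 565.7 -133.5] size [53.8 38.1] ang 86.3 med [ 566.8 -133.7   75.9]
2332 rect c [516.7   5.9] size [53.9 49.1] ang 85.3 med [517.    4.3  75.7]
503 rect c [482.   69.9] size [60.2  2.8] ang 85.1 med [482.2  72.2  76. ]
panel
31 rect c [492.4   8.8] size [35.9 13.3] ang 88.7 med [495.3  10.4  76.7]
195 rect c [469.3  41.7] size [126.9  16.2] ang 85.6 med [469.4  43.3  88. ]
```

```bash
python3 -m inch '[[0,0,0,-3,-1.6,0,1],[0,0,0,-4,-2,0,1],[0,0,0,-4,-2,0,1],[0,0,0,-3,-1.5,0,1],[0,0,0,-1.6,-0.8,0,1],[0,0,0,0,0,3,1],[0,0,0,0,0,4,1],[0,0,0,0,0,0,1],[0,0,0,0,0,0,1]]'; python3 go.py 415 -43 42 -4.3
python3 - <<'E'
from m import *
p=env.read_camera('wrist'); w=cloud(p); print('panel'); blobs(w,80,95,(400,520,-230,120)); print('pull');blobs(w,55,68,(400,480,-130,40),20)
E
```

```text
t: 35.45
eef_pos: [416.4, -43.3, 135.7]
tcp_rot: [3.141, -0.0, -0.074]
ft_force: [-0.4, -0.7, -0.1]
opening: 0.003
grip_force: 0.0
at [416.38 -43.28 135.72] yaw -4.25725800151019 q6 1.383584831223411 | turn first [ 0. -0.  0.] then shift cm [-0.14 -0.02  9.37] t 35.5
panel
12339 rect c [464.3 -45.1] size [303.5  17.9] ang 85.7 med [465.5 -45.7  87.8]
pull
543 rect c [473.  -44.9] size [170.1   0.5] ang 85.6 med [472.7 -49.4  61.8]
1658 rect c [447.6 -44.4] size [109.8   9.6] ang 85.3 med [447.7 -45.1  62.9]
```

```bash
python3 -m inch '[[0,0,0,0,0,4,1],[0,0,0,0,0,4,1],[0,0,0,0,0,1.4,1],[0,0,0,0,0,0,1],[0,0,0,0,0,0,1],[0,0,0,0.5,0,0,1],[0,0,0,0.5,0,0,1],[0,0,0,0.4,0,0,1],[0,0,0,0.3,0,0,1],[0,0,0,0.3,0,0,1],[0,0,0,0.5,0,0,1],[0,0,0,0.7,0,0,1],[0,0,0,0.8,0,0,1],[0,0,0,0.8,0,0,1],[0,0,0,0.8,0,0,1]]'
```

```text
t: 37.38
eef_pos: [472.2, -47.3, 41.1]
tcp_rot: [3.141, -0.0, -0.074]
ft_force: [-0.9, 0.6, -0.2]
opening: 0.004
grip_force: 0.9
```

```bash
python3 - <<'E'
from m import *
p=env.read_camera('wrist'); w=cloud(p); print('panel'); blobs(w,80,95,(400,620,-230,120)); print('pull');blobs(w,55,68,(400,580,-130,40),20);print('tops');blobs(w,70,80,(480,760,-200,100),100);save(p,'w4')
print(env.state()['ft_force'])
E
```

```text
panel
23558 rect c [506.8 -50.1] size [222.2  16.4] ang 85.6 med [508.1 -50.5  87.8]
329 rect c [481.5 -49.6] size [17.9 16.6] ang 30.2 med [483.8 -47.6  82.6]
pull
610 rect c [555.4 -16.6] size [13.9 46.9] ang 89.6 med [557.2 -21.2  60. ]
2955 rect c [514.7 -45. ] size [170.4   1.4] ang 85.7 med [514.8 -44.9  61.9]
1404 rect c [485.5 -47. ] size [107.7   6.5] ang 85.8 med [486.  -47.9  62.9]
tops
1143 rect c [592.4  -0.1] size [31.3  5.6] ang 87.2 med [592.3  -1.3  75.4]
16058 rect c [555.4   3.2] size [53.5 53.4] ang 52.9 med [557.    2.4  76. ]
3995 rect c [514.2 -50.7] size [237.6   1.4] ang 85.7 med [514.2 -51.1  75.1]
465 rect c [482.7 -48.3] size [19.8  4.8] ang 85.8 med [484.2 -48.   75.5]
[ 1.4 -0.4 -0.5]
```

View pics/w4.png

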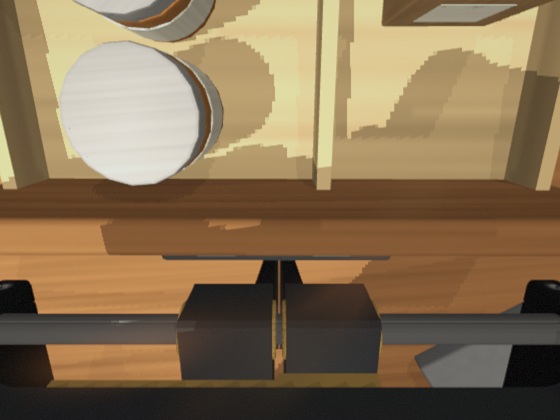

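The drawer is moving squarely, the pull is in contact with the fingers at (280,258), and the jar is upright and riding along. I'll continue pushing.

```bash
python3 -m inch '[[0,0,0,0.5,0,0,1],[0,0,0,0.7,0,0,1],[0,0,0,0.8,0,0,1],[0,0,0,0.8,0,0,1],[0,0,0,0.8,0,0,1],[0,0,0,0.8,0,0,1],[0,0,0,0.8,0,0,1],[0,0,0,0.8,0,0,1],[0,0,0,0.8,0,0,1],[0,0,0,0.8,0,0,1],[0,0,0,0.8,0,0,1],[0,0,0,0.8,0,0,1],[0,0,0,0.8,0,0,1],[0,0,0,0.7,0,0,1],[0,0,0,0.6,0,0,1],[0,0,0,0.5,0,0,1],[0,0,0,0.3,0,0,1]]'
python3 - <<'E'
from m import *
p=env.read_camera('wrist'); w=cloud(p); print('panel'); blobs(w,80,95,(400,680,-230,120),400); print('unit');blobs(w,98,112,(600,900,-230,140),60)
print('tops');blobs(w,70,80,(560,760,-200,100),100)
E
```

```text
t: 39.55
eef_pos: [592.5, -56.2, 41.1]
tcp_rot: [3.142, -0.0, -0.074]
ft_force: [-2.6, -1.1, 1.3]
opening: 0.004
grip_force: 0.8
panel
23538 rect c [627.2 -59.5] size [222.9  16.4] ang 85.6 med [628.4 -59.2  87.8]
unit
70222 rect c [686.8 -63.8] size [172.4  34.1] ang 85.6 med [687.5 -63.7 105.1]
tops
6142 rect c [660.8  -4.8] size [52.4 23.6] ang 85.1 med [663.7  -5.4  76. ]
4011 rect c [634.7 -59.8] size [238.1   1.3] ang 85.6 med [634.7 -60.   75.2]
473 rect c [601.5 -56.8] size [19.9  7.9] ang 85.3 med [604.6 -56.9  75.6]
```

```bash
python3 -m inch '[[0,0,0,0.4,0,0,1],[0,0,0,0.4,0,0,1],[0,0,0,0.4,0,0,1],[0,0,0,0.3,0,0,1],[0,0,0,0.2,0,0,1],[0,0,0,0.2,0,0,1],[0,0,0,0.2,0,0,1],[0,0,0,0.2,0,0,1],[0,0,0,0.2,0,0,1],[0,0,0,0.2,0,0,1],[0,0,0,0.2,0,0,1],[0,0,0,0.1,0,0,1]]'
python3 - <<'E'
from m import *
p=env.read_camera('wrist'); w=cloud(p); print('panel'); blobs(w,80,95,(400,700,-230,120),400); print('unit');blobs(w,98,112,(600,900,-230,140),60); print(env.state()['ft_force'])
E
```

```text
t: 41.1
eef_pos: [622.3, -58.4, 41.1]
tcp_rot: [3.142, 0.0, -0.074]
ft_force: [-4.0, -0.2, 1.6]
opening: 0.008
grip_force: 1.6
panel
21086 rect c [656.8 -61.5] size [221.3  16.1] ang 85.6 med [657.5 -61.   87.9]
unit
121294 rect c [701.4 -64.5] size [184.9  64.2] ang 85.8 med [704.8 -65.1 105.1]
[0.1 0.4 0.5]
```

```bash
python3 -m inch '[[0,0,0,0.2,0,0,1],[0,0,0,0.1,0,0,1],[0,0,0,0.1,0,0,1],[0,0,0,0,0,0,1],[0,0,0,0,0,0,1]]'
python3 - <<'E'
from m import *
p=env.read_camera('wrist'); w=cloud(p); print('panel'); blobs(w,80,95,(400,700,-230,120),400); print('unit');blobs(w,98,112,(600,900,-230,140),60); print(env.state()['ft_force'])
E
```

```text
t: 41.78
eef_pos: [626.4, -58.8, 41.2]
tcp_rot: [3.141, -0.001, -0.074]
ft_force: [-0.3, 0.4, 0.4]
opening: 0.005
grip_force: 0.0
panel
14340 rect c [658.1 -61.9] size [220.3  14.7] ang 85.5 med [659.4 -62.9  88.1]
unit
127618 rect c [703.4 -66. ] size [187.5  68.2] ang 85.7 med [707.3 -65.2 105.1]
[ 0.6 -1.2  0.4]
```

```bash
python3 -m inch '[[0,0,0,0.1,0,0,1],[0,0,0,0.1,0,0,1],[0,0,0,0,0,0,1]]'; python3 -m inch '[[0,0,0,0.1,0,0,1],[0,0,0,0.1,0,0,1],[0,0,0,0,0,0,1]]'; python3 -m inch '[[0,0,0,0.1,0,0,1],[0,0,0,0,0,0,1]]'
```

```text
t: 42.2
eef_pos: [627.9, -58.8, 41.1]
tcp_rot: [3.142, 0.001, -0.074]
ft_force: [-3.3, 0.2, 2.4]
opening: 0.004
grip_force: 1.8
t: 42.58
eef_pos: [627.9, -58.8, 41.1]
tcp_rot: [-3.141, 0.005, -0.074]
ft_force: [-14.2, -1.3, 9.4]
opening: 0.004
grip_force: 6.9
t: 42.82
eef_pos: [627.9, -58.8, 41.1]
tcp_rot: [-3.141, 0.007, -0.074]
ft_force: [-18.9, -1.4, 13.1]
opening: 0.005
grip_force: 9.4
```

The drawer is at its hard stop (force rises, no motion). I'll back off and go to look at the scanner.

```bash
python3 -m inch '[[0,0,0,-1,0,0,1],[0,0,0,-2,0,0,1],[0,0,0,-3,0,0,1],[0,0,0,-3,0,-2,1],[0,0,0,-2,0,-5,1],[0,0,0,0,2,-5,0],[0,0,0,0,5,-5,0],[0,0,0,0,5,-3,0],[0,0,0,0,5,0,0],[0,0,0,0,5,0,0],[0,0,0,-1,5,0,0],[0,0,0,-1,4,0,0],[0,0,0,0,0,0,0],[0,0,0,0,0,0,0]]'
python3 - <<'E'
from m import *
p=env.read_camera('wrist'); w=cloud(p); save(p,'w5'); np.save('w5.npy',w); print(p['position'])
for z in [(84,95),(70,84),(40,70)]: print(z); blobs(w,z[0],z[1],(390,640,-500,-280),60)
for t in ['scanner','trigger_pad','trigger']: print(t,[(world(p,r['centre']),round(r['score'],2)) for r in env.find_in(p,t)])
t=env.read_camera('top'); wt=cloud(t); print('panel'); blobs(wt,80,97,(600,700,-230,120),50); print('unit');blobs(wt,98,112,(600,950,-230,140),60)
E
```

```text
t: 44.58
eef_pos: [479.1, -352.4, 235.2]
tcp_rot: [-3.142, -0.0, -0.074]
ft_force: [-0.6, -0.1, -0.4]
opening: 0.499
grip_force: 0.0
[ 563.2 -358.6  405.5]
(84, 95)
2291 rect c [ 556.2 -382.3] size [ 34.9 108.8] ang 6.3 med [ 557.  -385.4   84.5]
1471 rect c [ 547.6 -314.2] size [59.9 20.2] ang 7.3 med [ 549.2 -314.7   89.5]
(70, 84)
7927 rect c [ 505.6 -385.2] size [151.8 121.4] ang 4.2 med [ 534.4 -405.6   78.7]
72 rect c [ 546.2 -302.8] size [43.8  1.5] ang 7.4 med [ 546.2 -302.8   80.9]
(40, 70)
190 rect c [ 484.7 -400.4] size [97.4  1.8] ang 6.8 med [ 484.4 -399.8   66.3]
scanner [(array([ 547.7, -385.6,   76.3]), 0.73)]
trigger_pad [(array([ 506.3, -378.2,   71.7]), 0.58)]
trigger [(array([ 511.3, -374. ,   73.1]), 0.63)]
panel
486 rect c [660.7 -59.5] size [306.4  21.8] ang 86.3 med [659.2 -61.9  87.5]
unit
6333 rect c [792.2 -70.8] size [310.1 251.9] ang 85.6 med [782.9 -70.7 105.6]
```

View pics/w5.png

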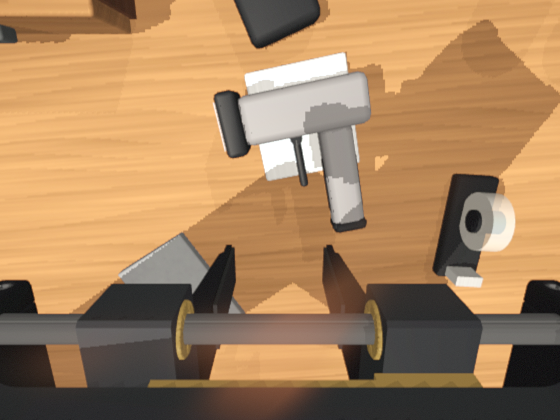

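```bash
python3 - <<'E'
from m import *
w=np.load('w5.npy')
print('grip/trigger x<508'); blobs(w,66,80,(400,508,-460,-340),30)
print('plate'); blobs(w,7,17,(440,620,-460,-300),200)
print('grip'); blobs(w,74,80,(400,505,-460,-340),30)
g=w[(w[...,0]<500)&(w[...,0]>430)&(abs(w[...,2]-76.5)<2)&(abs(w[...,1]+405)<40)]
x,y=g[:,0],g[:,1]
for a in range(430,510,10):
    k=(x>a)&(x<a+10)
    if k.sum()>5: print(a,y[k].min(),y[k].max(),np.median(g[k,2]))
E
python3 go.py 480 -390 62 7
```

```text
grip/trigger x<508
2426 rect c [ 471.2 -418.6] size [77.2 34.9] ang 6.7 med [ 472.9 -416.8   76.7]
203 rect c [ 495.6 -377. ] size [25.1  8. ] ang 6.7 med [ 496.1 -376.8   72.4]
plate
2184 rect c [ 592.4 -379.1] size [ 21.6 109.9] ang 7.2 med [ 592.3 -379.6   12. ]
626 rect c [ 505.8 -392.1] size [43.5 19.4] ang 6.7 med [ 506.6 -392.    12. ]
1207 rect c [ 501.1 -354.1] size [43.5 37.5] ang 7.3 med [ 501.9 -354.1   12. ]
grip
2008 rect c [ 469.4 -419. ] size [73. 32.] ang 5.8 med [ 470.5 -418.1   76.9]
430 -437.70960212360643 -406.2487392248856 77.38021360621119
440 -437.678972489106 -406.53077279452106 76.99100543409281
450 -435.00516868339946 -405.95321265193894 76.75142269314273
460 -433.1049648081311 -404.1813152029093 76.76192202279074
470 -432.08702918117086 -403.47428077136976 76.8821238585034
480 -431.185020946868 -401.91054079696085 76.80540922611141
490 -429.28853895546007 -375.8674095537341 76.8197359931643
at [ 479.4  -351.97  235.49] yaw -4.178751460827901 q6 0.8993546084676243 | turn first [ 0.  -0.  -0.2] then shift cm [-0.4   3.78 17.35] t 44.8
```

Wrist view: the scanner grip is at (345,185), with its trigger lever at (301,160). It is turned about 6.8° and the grip top is at 77 mm. The panel is flush with the unit. Now I'll straddle the grip and trigger.

```bash
python3 go.py 488.6 -408.6 120 6.8; python3 -m inch '[[0,0,-0.097,0,0,0,-1],[0,0,-0.096,0,0,0,-1],[0,0,0,0,0,0,-1],[0,0,0,0,0,0,-1]]';  python3 go.py 488.6 -408.6 120 6.8
```

```text
at [ 479.4  -351.97  235.49] yaw -4.178751460827901 q6 0.8993546084676243 | turn first [ 0.   -0.   -0.19] then shift cm [ 0.24  5.73 11.55] t 44.8
t: 45.32
eef_pos: [479.1, -352.5, 235.4]
tcp_rot: [3.141, -0.0, 0.117]
ft_force: [-0.5, 1.0, -0.2]
opening: 0.86
grip_force: 0.0
at [ 479.1  -352.54  235.39] yaw 6.7108849612539645 q6 0.7083271962427313 | turn first [ 0. -0. -0.] then shift cm [ 0.28  5.68 11.54] t 45.3
```

```bash
python3 -m inch '[[0,0,0,0.1,2.7,0,-1],[0,0,0,0.2,3,2,-1],[0,0,0,0,0,4,-1],[0,0,0,0,0,4,-1],[0,0,0,0,0,1.5,-1],[0,0,0,0,0,0,-1],[0,0,0,0,0,0,-1]]'; python3 go.py 488.6 -408.6 43 6.8
python3 - <<'E'
from m import *
p=env.read_camera('wrist'); w=cloud(p); save(p,'w6')
print('grip'); blobs(w,66,80,(400,512,-460,-340),30)
E
```

```text
t: 46.2
eef_pos: [489.3, -409.5, 121.9]
tcp_rot: [3.14, -0.001, 0.119]
ft_force: [0.9, 0.2, 1.4]
opening: 1.001
grip_force: 0.0
at [ 489.31 -409.52  121.92] yaw 6.796442856950218 q6 0.6518944167822704 | turn first [ 0. -0. -0.] then shift cm [-0.06 -0.1   7.89] t 46.2
grip
503 rect c [ 497.6 -376.7] size [29.2  8.2] ang 6.9 med [ 498.2 -377.2   72.5]
4942 rect c [ 473.8 -418.2] size [80.7 34.7] ang 6.9 med [ 475.9 -417.4   76.8]
```

View pics/w6.png

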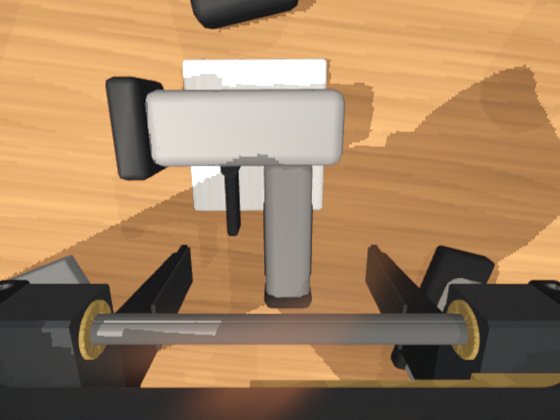

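The fingers straddle the trigger (232,200) and the grip (288,230), and both sides are clear. I'll descend and squeeze.

```bash
python3 -m inch '[[0,0,0,0,-0.1,3,-1],[0,0,0,0,0,3,-1],[0,0,0,0,0,1.5,-1],[0,0,0,0,0,0.4,-1],[0,0,0,0,0,0,-1],[0,0,0,0,0,0,-1]]'; python3 -m inch '[[0,0,0,0,0,0,-0.5],[0,0,0,0,0,0,0],[0,0,0,0,0,0,0.3],[0,0,0,0,0,0,1],[0,0,0,0,0,0,1],[0,0,0,0,0,0,1],[0,0,0,0,0,0,1],[0,0,0,0,0,0,1],[0,0,0,0,0,0,1]]'
python3 - <<'E'
from m import *
p=env.read_camera('wrist'); save(p,'w7')
E
```

```text
t: 47.0
eef_pos: [488.9, -408.4, 42.4]
tcp_rot: [3.14, -0.001, 0.119]
ft_force: [0.6, -0.7, -0.4]
opening: 0.996
grip_force: 0.0
t: 48.12
eef_pos: [488.7, -408.9, 41.2]
tcp_rot: [3.14, -0.0, 0.119]
ft_force: [-0.7, -5.1, -4.3]
opening: 0.482
grip_force: 28.8
```

View pics/w7.png

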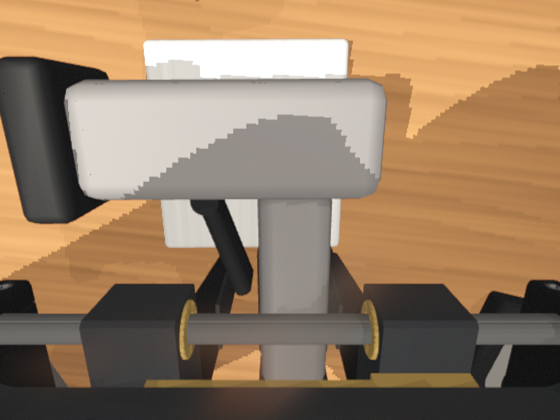

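The trigger is swung in against the grip (lever from (205,205) to (243,290)), and the fingers have stopped at 46 mm with full force. I'll release and retreat.

```bash
python3 -m inch '[[0,0,0,0,0,0,1],[0,0,0,0,0,0,1],[0,0,0,0,0,0,0],[0,0,0,0,0,0,-0.5],[0,0,0,0,0,0,-1],[0,0,0,0,0,0,-1],[0,0,0,0,0,0,-1],[0,0,0,0,0,0,-1],[0,0,0,0,0,-2,-1],[0,0,0,0,0,-4,-1],[0,0,0,0,0,-5,-1],[0,0,0,0,0,-5,-1],[0,0,0,0,0,-5,-1],[0,0,0,0,0,0,-1],[0,0,0,0,0,0,-1]]'
python3 - <<'E'
from m import *
p=env.read_camera('wrist'); w=cloud(p); print('trig'); blobs(w,66,80,(400,512,-460,-340),30)
t=env.read_camera('scene'); save(t,'s9'); w=cloud(t); print('panel'); blobs(w,75,95,(600,700,-230,120),50)
E
```

```text
t: 50.05
eef_pos: [488.4, -407.8, 250.8]
tcp_rot: [-3.141, 0.0, 0.119]
ft_force: [-0.3, -0.5, -0.2]
opening: 0.999
grip_force: 0.0
trig
215 rect c [ 497.2 -376.8] size [30.   7.5] ang 4.9 med [ 497.9 -377.1   72.4]
2272 rect c [ 473.9 -418.2] size [79.8 33.9] ang 7.5 med [ 475.1 -417.7   76.7]
panel
192 rect c [658.5 -69.4] size [ 52.6 308.9] ang 5.2 med [ 659.8 -104.5   86.8]
```

View pics/s9.png

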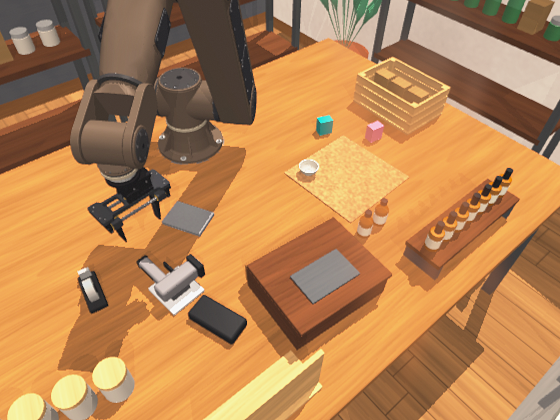

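The scene view shows the mat empty except for the dish at (309,167), the drawer shut at (320,265), the trigger back out, and everything else in place.

```bash
python3 -c "
from cell import env
print(env.job_done())"
```

```text
the job is handed in; nothing more can be done
None
```

The job is handed in: all three jars stood upright in the left compartment and the only carton on the mat in the right one, the drawer was pushed to its stop, and the scanner trigger was squeezed in and released.

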